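# Slide the knife template out over the slab's edge

## Task

The rectangular metal template lies flat on the granite slab, too thin to get hold of. Push it with the fingertips straight across the slab until its far short edge sticks out about 40 mm past the slab's far edge, square with it, so that the person opposite can take it from below. Keep it flat on the slab all the way, never lifted, and leave the round template, the spool, the jar and the maul where they are; finish with the hand clear.

Things in the scene. Friction and masses are not known exactly. Their poses are not given: they have to be found in the camera images.
- slab: Dark granite tooling slab, 300 mm (its x, away from the robot) x 400 mm (its y, to the left) x 50 mm thick, on a 6 mm rubber mat; fixed. Turned up to 0.25 rad on the bench. Origin: centre of the mat's underside, on the bench; the flat top is 56 mm above it. The far edge is the +x side, 150 mm from the origin.
- slab_far_edge (a point): Middle of the slab's far top edge. x points outward past the edge (level, square to it), y along the edge to the left, z up. A point whose x in this frame is 0.040 sticks out 40 mm.
- template: The rectangular template: aluminium plate 140 mm (its x) x 110 mm (its y) x 6 mm, 0.2 to 0.33 kg, square corners, a 10 mm hole near its near short edge. Loose, flat on the left or right half of the slab's top, turned up to 0.26 rad against it. Origin: centre of its underside; x points to its far short edge, away from the robot. It slides under a light push (1 to 3 N) on its near short edge.
- template_far_left (a point): Lower far left corner of the rectangular template (70 mm ahead, 55 mm left of its origin).
- template_far_right (a point): Lower far right corner of the rectangular template (70 mm ahead, 55 mm right of its origin).
- round_template: Round aluminium template, 110 mm in diameter, 6 mm thick, lying loose on the slab's other half. Origin: centre of its underside. To be left alone.
- spool: Thread spool, 38 mm in diameter, 45 mm high, standing loose on the slab near the middle of its near edge. Origin: centre of its foot. To be left alone.
- jar: Amber jar with black lid, 54 mm in diameter, 75 mm high, standing on the bench to the right of the slab. Origin: centre of its foot. To be left alone.
- maul: Maul standing on its head: off-white head 68 mm in diameter and 92 mm high, wooden handle upward to 207 mm; on the bench to the left of the slab. Origin: centre of its foot. To be left alone.
There are look-alikes about, which are no part of the job. What is shaped like the template but black or orange is not meant.

How it is judged:
By the outcome, as a careful person would: the job done as asked, in the order asked, and still so for the second after the job is handed in, with the robot touching nothing.
It also fails if it takes over 35 s, if anything falls off the work surface, if the arm or the gripper's body presses on something with over 40 N, if the wrist force passes 120 N, or if a joint passes its speed limit or range.

## Robot

A 6-joint arm with a two-finger parallel gripper is mounted at the origin on the work surface. World frame = base frame: x ahead of the robot, y to its left, z up, the work surface at z = 0. Lengths are in m, angles in rad, forces in N, time in s.
With the tool pointing down it reaches from about 0.325 to 0.875 m from the base axis. Payload 4.4 kg.
Tool frame: the origin (TCP) lies on the mounting face of the last link; the fingertips stand 173 mm ahead of it and the grasp point (between the pads) lies 155 mm ahead of it; z points along the fingers, x is the direction in which the jaws open and shut, and the axes are right-handed (so a half turn about z gives the same grasp; the last joint's range is limited). The gripper opens to 85 mm and grips with 20 to 120 N. Pads are 22 mm wide; open, the fingers measure 114 mm over their backs; the gripper's body (76 mm by 85 mm) begins 54 mm behind the grasp point. The pads swing forward as they close: fully open they stand 13 mm farther back than shut.
Start: joints at [1.091, 0.207, 1.542, -0, 1.393, -0.15], TCP at [0.186, 0.544, 0.405] pointing down, gripper open.
Joint ranges: [-2.73, 2.73], [-0.86, 2.22], [0.23, 2.46], [-1.11, 4.25], [0.08, 2.63], [-2.82, 2.82]. Speed limits (rad/s): [2.79, 2.79, 3.14, 3.14, 3.14, 3.14].

## Interface

Orientations are given as a unit quaternion [x, y, z, w].
In Python, from bench import manip, cams gives the robot as it stands.
- The arm moves only by the tool servo_tool, never from a script. Its argument "motion" is a list of rows, each a list of 5 numbers: the opening, from 0 (shut) to 1 (fully open), then the shift along the tool's x, y, z in m, then the turn about the tool's z in rad. In form: [[grip, x, y, z, yaw], ...]. A call has 1 to 20 rows; each row is the pose to reach, as a shift and turn from the pose measured when the call began, along the tool's axes at that moment; what a row does not reach only later rows make up. A row lasts 1/8 s, in which the tool goes at most 62.5 mm and 10.7 degrees, less where a joint would pass 70% of its speed; a pose out of reach is approached as far as the arm can. A call with a gripper value outside its range is refused whole. The fingers move at their own pace and stop on an object; "newtons" is the grip in N (left out, the last holds). Time passes only in rows, so rows that repeat a pose let the fingers close. It gives the time, the measured TCP pose, the force and the opening at its end, in the units of the state.
- manip.get_obs(): the state, without advancing time (a new reading comes with each control period).
- cams.read_camera(name): name is "scene" or "top" or "wrist"; returns a dict with "img" (384x512x3 uint8, blue, green, red), "depth" (384x512 float32, m along the optical axis (not along the pixel's ray), 0 where there is no reading), "fx", "fy", "cx", "cy" (pixels), "pose" (4x4, takes a point from camera to world coordinates). Camera axes: x right, y down, z forward; pixel columns grow to the right and rows downward; lengths in m; the calibration is good to about 2 mm. The wrist camera is an equidistant fisheye: a pixel r from the principal point sees the ray r / f radians off the axis. A picture is of the moment at which its call begins.
- manip.hand_in(): hands the job in, once; it reports no verdict.
The state is a dict: "clock": time; "joint_positions": joint angles; "joint_vel": joint speeds; "effort": joint torques, N m; "tcp_pos": TCP position; "tool_rot": TCP orientation; "wrist_force": force on the tool from outside, world axes, zero at the start; "torque": the same for the moment, N m; "grip_width": finger opening in m.
Only numpy, scipy, OpenCV 4.12 (cv2) and the standard library are available. Lean on these libraries where they do the work, as an engineer would, in place of code of your own. Each camera call takes 0.05 s, during which the arm holds its last target.

## Working session

There is one attempt and no reset: what is moved stays moved. The work goes in short steps, Python scripts to look and compute and a tool call to move; the robot and the scene stay as the last step left them, time stands still between calls to the robot, and variables do not carry over. Pictures are saved under pics/ and viewed, and the job is handed in when it is done.

Besides the shell and the picture viewer there is one more tool, called after "Emit:" in YAML: its name, and indented under it one key for each argument. servo_tool: Moves the arm, as the interface text tells. Its arguments: {"type":"object","properties":{"motion":{"type":"array"},"newtons":{"type":"number"}},"required":["motion"]}

```bash
mkdir -p pics; ls; python3 - <<'E'
from bench import manip,cams
import cv2
o=manip.get_obs();print(o)
for n in["scene","top","wrist"]:
    c=cams.read_camera(n);cv2.imwrite(f"pics/{n}0.png",c["img"]);print(n,c["fx"],c["fy"],c["cx"],c["cy"],c["pose"].round(4).tolist())
E
```

```text
pics
{'clock': 0.0, 'joint_positions': array([ 1.09048360e+00,  2.07448256e-01,  1.54296769e+00,  2.41643896e-05,
        1.39351507e+00, -1.50523313e-01]), 'joint_vel': array([ 0.00138215, -0.00028094,  0.00074968,  0.00024026, -0.00033653,
        0.00088085]), 'effort': array([ 1.25614538e-04, -3.83032215e+01, -2.91596496e+01, -2.00225891e-04,
        1.05976567e-02, -3.80761236e-07]), 'tcp_pos': array([0.18605903, 0.5436779 , 0.40350274]), 'tool_rot': array([ 8.13586517e-01,  5.81442698e-01, -1.04780163e-03,  5.18885038e-04]), 'wrist_force': array([-0.51763317,  0.38751193,  0.53344681]), 'torque': array([-0.00241871,  0.02848571, -0.00456587]), 'grip_width': 0.08574751957056506}
scene 401.6560561622448 401.6560561622448 257.6711814092758 191.37751632771023 [[-0.4295, 0.7438, -0.5122, 1.0884], [0.903, 0.3633, -0.2295, 0.2786], [0.0154, -0.561, -0.8276, 0.9444], [0.0, 0.0, 0.0, 1.0]]
top 363.6449030627313 363.6449030627313 254.04370121824752 186.72120927274565 [[-0.0236, -0.9979, 0.0604, 0.4537], [-0.9997, 0.0235, -0.0025, 0.0313], [0.0011, -0.0604, -0.9982, 0.9609], [0.0, 0.0, 0.0, 1.0]]
wrist 297.3186396354542 297.3186396354542 259.1781042812277 190.07289314931674 [[0.325, 0.9117, 0.2512, 0.1217], [0.9457, -0.3127, -0.0887, 0.5665], [-0.0023, 0.2664, -0.9639, 0.3723], [0.0, 0.0, 0.0, 1.0]]
```

View pics/top0.png

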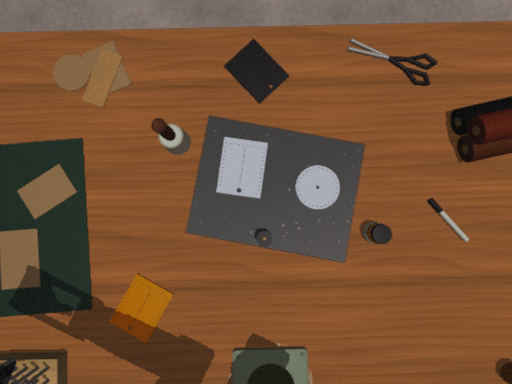

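View pics/scene0.png

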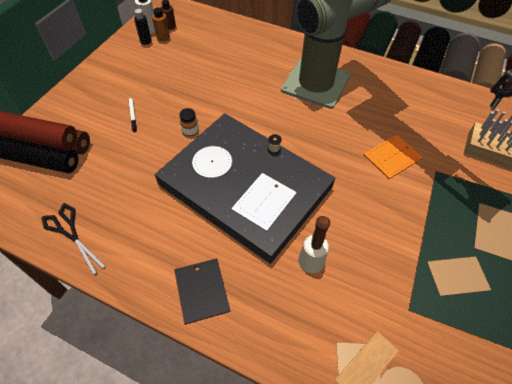

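The top view shows three rectangular plates: silver on the slab at (242,168), black on the bench at (256,71) and orange on the bench at (142,307). The silver one is aluminium and lies on the slab, so it is the one meant. The spool is at (264,237), the round template at (318,187), the jar at (378,232) and the maul at (172,138). Next I measure and make an enlarged crop.

```bash
cat > h.py <<'E'
from bench import manip,cams
import cv2,numpy as np
def ray(c,uv,z):
    P=np.asarray(c["pose"]);uv=np.atleast_2d(uv).astype(float)
    d=np.c_[(uv[:,0]-c["cx"])/c["fx"],(uv[:,1]-c["cy"])/c["fy"],np.ones(len(uv))]@P[:3,:3].T
    s=(z-P[2,3])/d[:,2];return (P[:3,3]+d*s[:,None])[:,:2]
def cloud(c):
    v,u=np.mgrid[:384,:512];Z=c["depth"];P=c["pose"]
    p=np.stack([(u-c["cx"])/c["fx"]*Z,(v-c["cy"])/c["fy"]*Z,Z],-1)
    return p@P[:3,:3].T+P[:3,3]
def rect_lines(cnt):
    # subpixel quad: approx then fit lines to side points
    q=cv2.boxPoints(cv2.minAreaRect(cnt)) if False else cv2.approxPolyDP(cnt,0.06*cv2.arcLength(cnt,True),True)[:,0].astype(float)
    pts=cnt[:,0].astype(float);L=[]
    n=len(q)
    for i in range(n):
        a,b=q[i],q[(i+1)%n];t=(b-a)/np.linalg.norm(b-a);l=np.linalg.norm(b-a)
        s=(pts-a)@t;d=np.abs((pts-a)@np.array([-t[1],t[0]]))
        m=(s>.12*l)&(s<.88*l)&(d<4)
        vx,vy,x,y=cv2.fitLine(pts[m].astype(np.float32),cv2.DIST_HUBER,0,.01,.01).ravel()
        L.append(np.cross([x,y,1],[x+vx,y+vy,1]))
    out=[]
    for i in range(n):
        p=np.cross(L[i-1],L[i]);out.append(p[:2]/p[2])
    return np.array(out)
def template(c,roi=None):
    hsv=cv2.cvtColor(c["img"],cv2.COLOR_BGR2HSV)
    m=((hsv[...,2]>130)&(hsv[...,1]<60)).astype(np.uint8)*255
    C=cloud(c);ok=(C[...,2]>.045)&(C[...,2]<.08)
    m[~cv2.dilate(ok.astype(np.uint8),np.ones((3,3))).astype(bool)]=0
    m=cv2.morphologyEx(m,cv2.MORPH_CLOSE,np.ones((7,7)))
    cs,_=cv2.findContours(m,cv2.RETR_EXTERNAL,cv2.CHAIN_APPROX_NONE)
    return [k for k in cs if cv2.contourArea(k)>500]
E
python3 - <<'E'
from h import *
for n in["top","scene"]:
    c=cams.read_camera(n);img=cv2.resize(c["img"],None,fx=4,fy=4)
    for k in template(c):
        a=cv2.contourArea(k);(cx,cy),r=cv2.minEnclosingCircle(k)
        if a/(np.pi*r*r)>.85 and n=="top": print("round",ray(c,[cx,cy],.062)); continue
        q=rect_lines(k)
        if len(q)==4:
            w=ray(c,q,.062);print(n,"rect px",q.round(1).tolist(),"w",w.round(4).tolist(),"sides",np.linalg.norm(w-np.roll(w,-1,0),axis=1).round(4),w.mean(0).round(4))
        else: print(n,'other',len(q),a,cx,cy)
    # slab: cloud height
    C=cloud(c);z=C[...,2];m=((z>.048)&(z<.068)).astype(np.uint8)*255
    m=cv2.morphologyEx(m,cv2.MORPH_CLOSE,np.ones((15,15)));m=cv2.morphologyEx(m,cv2.MORPH_OPEN,np.ones((9,9)))
    cs,_=cv2.findContours(m,cv2.RETR_EXTERNAL,cv2.CHAIN_APPROX_NONE)
    k=max(cs,key=cv2.contourArea);q=rect_lines(k);w=ray(c,q,.056)
    print(n,"slab",q.round(1).tolist(),w.round(4).tolist(),np.linalg.norm(w-np.roll(w,-1,0),axis=1).round(4),w.mean(0))
    if n=="top": 
        m=(z>.09)&(z<.12)&(np.hypot(C[...,0]-.33,C[...,1])<.15);print("spool",C[m].mean(0) if m.any() else None,m.sum())
        cv2.imwrite("pics/crop.png",img[420:1080,720:1480])
E
```

```text
round [[ 0.50349826 -0.12744232]]
top rect px [[224.2, 136.8], [216.0, 191.2], [259.5, 197.4], [266.9, 142.8]] w [[0.6347, 0.1006], [0.4993, 0.1234], [0.4813, 0.0162], [0.6171, -0.0058]] sides [0.1373 0.1087 0.1376 0.1078] [0.5581 0.0586]
top slab [[209.3, 115.3], [186.3, 231.7], [344.3, 261.6], [364.6, 144.1]] [[0.6917, 0.1377], [0.4008, 0.1991], [0.3185, -0.1889], [0.6091, -0.2511]] [0.2973 0.3966 0.2972 0.3975] [ 0.50502973 -0.02581992]
spool [0.38461512 0.00739185 0.10144984] 199
scene rect px [[261.9, 172.4], [230.7, 208.2], [266.4, 229.9], [296.2, 191.9]] w [[0.4804, 0.0173], [0.62, -0.0061], [0.6376, 0.1034], [0.4989, 0.1266]] sides [0.1416 0.1109 0.1406 0.1108] [0.5592 0.0603]
scene rect px [[191.2, 150.5], [198.3, 178.5], [235.6, 167.2], [222.5, 143.8]] w [[0.4984, -0.1961], [0.5748, -0.1286], [0.4962, -0.0556], [0.4371, -0.1282]] sides [0.102  0.1073 0.0936 0.0914] [ 0.5016 -0.1272]
scene slab [[217.5, 119.3], [153.3, 174.5], [270.9, 256.9], [336.1, 175.8]] [[0.3534, -0.1908], [0.6136, -0.2485], [0.6966, 0.1426], [0.397, 0.2041]] [0.2665 0.3998 0.3059 0.3973] [ 0.51514854 -0.02314575]
```

View pics/crop.png

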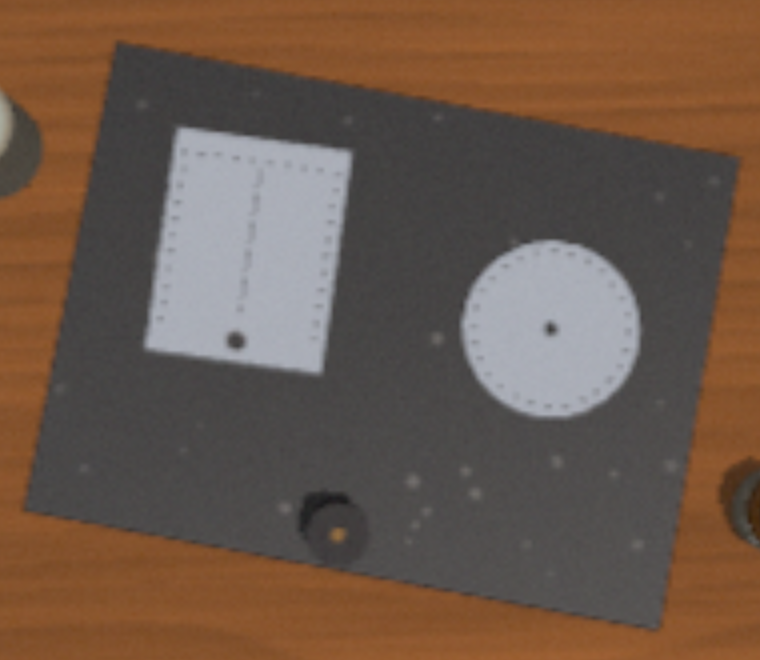

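View pics/wrist0.png

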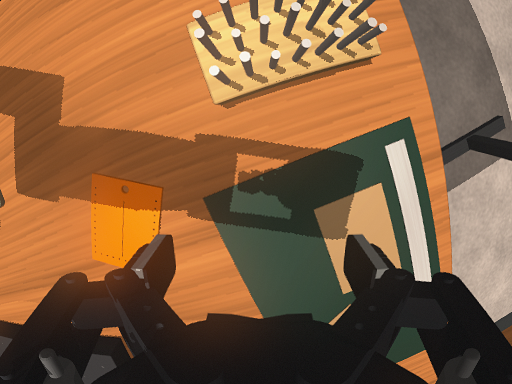

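The enlarged crop shows the silver plate with its hole at (235,340), next to its near short edge, so it is the right one. Slab yaw is about -0.209 and template yaw about -0.165. I plan a two-finger push square to the slab, with the jaws spread along the near edge, starting by moving behind that edge while staying high.

Emit:
servo_tool:
  motion:
    - [0.7, -0.035, 0.04, 0, -0.06]
    - [0.7, -0.075, 0.085, 0, -0.121]
    - [0.7, -0.115, 0.131, 0, -0.121]
    - [0.7, -0.155, 0.177, 0, -0.121]
    - [0.7, -0.195, 0.222, 0, -0.121]
    - [0.7, -0.235, 0.268, 0, -0.121]
    - [0.7, -0.275, 0.314, 0, -0.121]
    - [0.7, -0.315, 0.359, 0, -0.121]
    - [0.7, -0.345, 0.393, 0, -0.121]
    - [0.7, -0.354, 0.404, 0, -0.121]
    - [0.7, -0.354, 0.404, 0, -0.121]
    - [0.7, -0.354, 0.404, 0, -0.121]
    - [0.7, -0.354, 0.404, 0.05, -0.121]
    - [0.7, -0.354, 0.404, 0.1, -0.121]
    - [0.7, -0.354, 0.404, 0.115, -0.121]
    - [0.7, -0.354, 0.404, 0.115, -0.121]
    - [0.7, -0.354, 0.404, 0.115, -0.121]

```text
clock: 2.38
tcp_pos: [0.4548, 0.0784, 0.2915]
tool_rot: [0.777, 0.63, 0.001, 0.002]
wrist_force: [0.2, 0.4, 0.1]
grip_width: 0.0599
```

```bash
cat > st.py <<'E'
from h import *
o=manip.get_obs();q=o["tool_rot"];x,y=q[0],q[1]
from scipy.spatial.transform import Rotation as R
M=R.from_quat(q).as_matrix();print("clock",round(o["clock"],2),"tcp",o["tcp_pos"].round(4),"xang",np.arctan2(M[1,0],M[0,0]).round(4),"z",M[:,2].round(4),"F",o["wrist_force"].round(2),o["grip_width"])
a=-.209;S=np.array([.505,-.0258]);E=np.array([[np.cos(a),np.sin(a)],[-np.sin(a),np.cos(a)]])
print("tcp slab",(E@(o["tcp_pos"][:2]-S)).round(4))
E
python3 - <<'E'
from st import *
for n in["wrist","scene"]:
    c=cams.read_camera(n);cv2.imwrite(f"pics/{n}1.png",c["img"])
E
```

```text
clock 2.38 tcp [0.4548 0.0784 0.2915] xang 1.3627 z [ 0.0036 -0.001  -1.    ] F [0.2  0.37 0.15] 0.059921453088638194
tcp slab [-0.0707  0.0915]
```

View pics/wrist1.png

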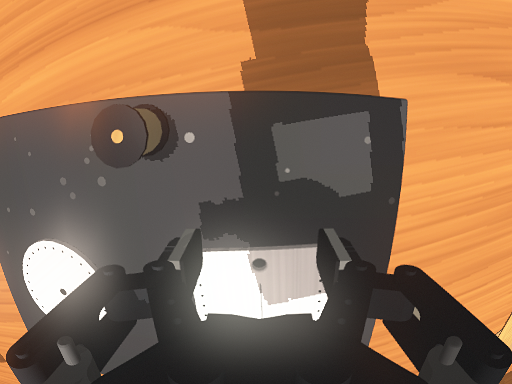

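View pics/scene1.png

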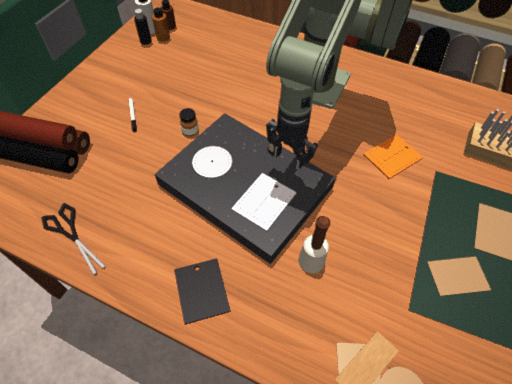

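The wrist view shows both fingers (around (185,260) and (335,260)) on either side of the plate's hole (258,265), and the spool at (120,137) well clear. I descend to feel for the slab.

Emit:
servo_tool:
  motion:
    - [0.7, 0, 0, 0.03, 0]
    - [0.7, 0, 0, 0.05, 0]
    - [0.7, 0, 0, 0.055, 0]
    - [0.7, 0, 0, 0.055, 0]
    - [0.7, 0, 0, 0.055, 0]

```text
clock: 3.1
tcp_pos: [0.4557, 0.078, 0.2378]
tool_rot: [0.777, 0.63, 0.002, 0.002]
wrist_force: [0.9, -0.6, 0.2]
grip_width: 0.0598
```

```bash
python3 st.py; python3 - <<'E'
from h import *
c=cams.read_camera("scene");cv2.imwrite("pics/s2.png",cv2.resize(c["img"][90:250,190:350],None,fx=3.7,fy=3.7,interpolation=2))
E
```

```text
clock 3.1 tcp [0.4557 0.078  0.2378] xang 1.3622 z [ 0.0064 -0.0011 -1.    ] F [ 0.89 -0.56  0.18] 0.059787492679803794
tcp slab [-0.0697  0.0913]
```

View pics/s2.png

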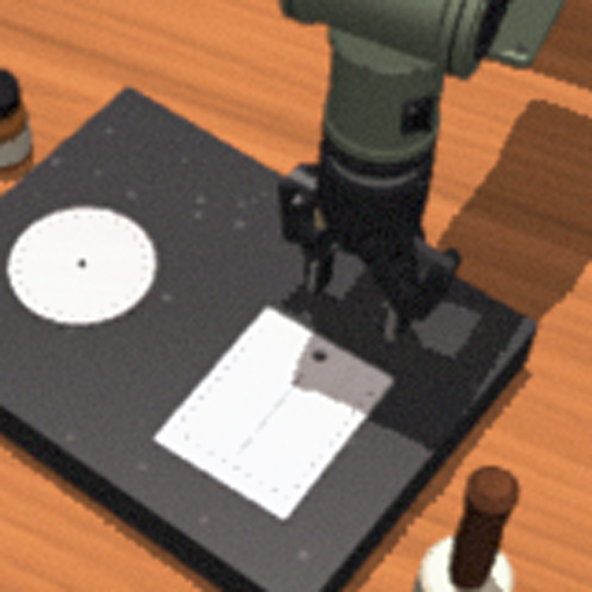

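Emit:
servo_tool:
  motion:
    - [0.7, 0, 0, 0.002, 0]
    - [0.7, 0, 0, 0.004, 0]
    - [0.7, 0, 0, 0.006, 0]
    - [0.7, 0, 0, 0.006, 0]
    - [0.7, 0, 0, 0.006, 0]

```text
clock: 3.78
tcp_pos: [0.4557, 0.0781, 0.2316]
tool_rot: [0.777, 0.63, 0.002, 0.002]
wrist_force: [-0.3, -0.6, 0.2]
grip_width: 0.0602
```

Emit:
servo_tool:
  motion:
    - [0.7, 0, 0, 0.001, 0]
    - [0.7, 0, 0, 0.002, 0]
    - [0.7, 0, 0, 0.002, 0]

```text
clock: 4.15
tcp_pos: [0.4556, 0.0781, 0.2295]
tool_rot: [0.777, 0.63, 0.002, 0.002]
wrist_force: [0.1, 0.1, -0.5]
grip_width: 0.0597
```

Emit:
servo_tool:
  motion:
    - [0.7, 0, 0, 0.001, 0]
    - [0.7, 0, 0, 0.002, 0]
    - [0.7, 0, 0, 0.002, 0]

```text
clock: 4.53
tcp_pos: [0.4556, 0.0781, 0.2274]
tool_rot: [0.777, 0.63, 0.002, 0.002]
wrist_force: [-0.6, 0.1, 0.5]
grip_width: 0.0604
```

Emit:
servo_tool:
  motion:
    - [0.7, 0, 0, 0.001, 0]
    - [0.7, 0, 0, 0.001, 0]

```text
clock: 4.78
tcp_pos: [0.4555, 0.0781, 0.2263]
tool_rot: [0.777, 0.63, 0.002, 0.002]
wrist_force: [0.7, -0.7, -0.1]
grip_width: 0.0597
```

Emit:
servo_tool:
  motion:
    - [0.7, 0, 0, 0.001, 0]
    - [0.7, 0, 0, 0.001, 0]

```text
clock: 5.03
tcp_pos: [0.4555, 0.0781, 0.2252]
tool_rot: [0.777, 0.63, 0.002, 0.002]
wrist_force: [0.8, -0.5, -0.2]
grip_width: 0.0597
```

Emit:
servo_tool:
  motion:
    - [0.7, 0, 0, 0.001, 0]
    - [0.7, 0, 0, 0.001, 0]

```text
clock: 5.28
tcp_pos: [0.4556, 0.0781, 0.2244]
tool_rot: [0.777, 0.63, 0.002, 0.002]
wrist_force: [0.0, -0.2, 2.6]
grip_width: 0.0596
```

Emit:
servo_tool:
  motion:
    - [0.7, 0, 0, 0.001, 0]
    - [0.7, 0, 0, 0.001, 0]

```text
clock: 5.52
tcp_pos: [0.4557, 0.0781, 0.2244]
tool_rot: [0.777, 0.63, 0.002, 0.002]
wrist_force: [-2.8, 0.6, 9.1]
grip_width: 0.0596
```

The fingers touched the slab at TCP z = 0.2244 with 9 N. I raise 2.5 mm and start a slow push.

Emit:
servo_tool:
  motion:
    - [0.7, 0, 0, -0.0025, 0]
    - [0.7, 0, 0, -0.0025, 0]
    - [0.7, 0, 0.005, -0.0025, 0]
    - [0.7, 0, 0.01, -0.0025, 0]
    - [0.7, 0, 0.014, -0.0025, 0]
    - [0.7, 0, 0.018, -0.0025, 0]
    - [0.7, 0, 0.021, -0.0025, 0]
    - [0.7, 0, 0.024, -0.0025, 0]
    - [0.7, 0, 0.027, -0.0025, 0]
    - [0.7, 0, 0.03, -0.0025, 0]
    - [0.7, 0, 0.034, -0.0025, 0]
    - [0.7, 0, 0.038, -0.0025, 0]
    - [0.7, 0, 0.042, -0.0025, 0]
    - [0.7, 0, 0.046, -0.0025, 0]
    - [0.7, 0, 0.05, -0.0025, 0]
    - [0.7, 0, 0.05, -0.0025, 0]

```text
clock: 7.52
tcp_pos: [0.5052, 0.0676, 0.2274]
tool_rot: [0.777, 0.63, 0.002, 0.002]
wrist_force: [0.0, -0.0, 0.2]
grip_width: 0.0598
```

```bash
cat > look.py <<'E'
from st import *
import sys
for n in["top","scene"]:
    c=cams.read_camera(n);cv2.imwrite(f"pics/{n}_{sys.argv[1]}.png",c["img"])
    for k in template(c):
        q=rect_lines(k);w=ray(c,q,.062);s=(E@(w-S).T).T
        print(n,len(q),cv2.contourArea(k),"slab xy",(s*1e3).round(1).tolist())
C=cams.read_camera("scene")["img"];cv2.imwrite(f"pics/c_{sys.argv[1]}.png",cv2.resize(C[110:290,150:350],None,fx=3.3,fy=3.3,interpolation=2))
E
python3 look.py a
```

```text
clock 7.53 tcp [0.5052 0.0676 0.2274] xang 1.3623 z [ 0.0062 -0.0013 -1.    ] F [ 0.01 -0.02  0.15] 0.059800375781025254
tcp slab [-0.0192  0.0914]
top 4 1480.5 slab xy [[78.5, -66.1], [-16.0, -43.9], [-34.9, -137.0], [55.7, -156.4]]
top 5 1103.0 slab xy [[132.4, 144.3], [57.7, 144.9], [72.3, 66.9], [27.0, 58.5], [132.4, 25.6]]
scene 4 1944.0 slab xy [[-3.8, 37.9], [134.7, 34.8], [134.9, 148.5], [-3.5, 146.1]]
scene 4 960.0 slab xy [[30.0, -166.5], [90.9, -84.4], [-3.9, -30.8], [-42.0, -119.2]]
```

View pics/c_a.png

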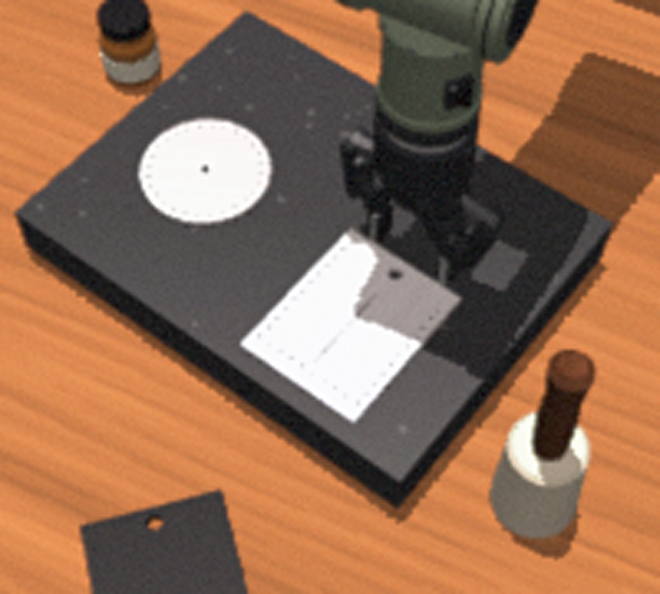

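View pics/top_a.png

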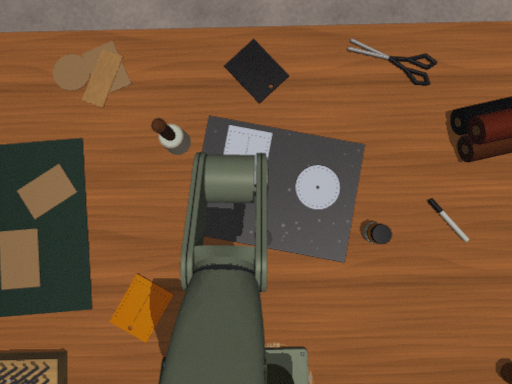

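The plate is flush with the fingers and square: in the crop, its far edge runs parallel to the slab's far edge. Its far edge is at slab x ≈ 133.5 mm, and the target is 190 mm, so about 56 mm remain.

Emit:
servo_tool:
  motion:
    - [0.7, 0, 0.004, 0, 0]
    - [0.7, 0, 0.008, 0, 0]
    - [0.7, 0, 0.012, 0, 0]
    - [0.7, 0, 0.016, 0, 0]
    - [0.7, 0, 0.02, 0, 0]
    - [0.7, 0, 0.024, 0, 0]
    - [0.7, 0, 0.028, 0, 0]
    - [0.7, 0, 0.032, 0, 0]
    - [0.7, 0, 0.036, 0, 0]
    - [0.7, 0, 0.04, 0, 0]
    - [0.7, 0, 0.044, 0, 0]
    - [0.7, 0, 0.047, 0, 0]
    - [0.7, 0, 0.05, 0, 0]
    - [0.7, 0, 0.052, 0, 0]
    - [0.7, 0, 0.053, 0, 0]
    - [0.7, 0, 0.053, 0, 0]

```text
clock: 9.68
tcp_pos: [0.5569, 0.0567, 0.2278]
tool_rot: [0.777, 0.63, 0.002, 0.003]
wrist_force: [-0.5, 0.4, 1.1]
grip_width: 0.0597
```

```bash
python3 look.py b
```

```text
clock 9.68 tcp [0.5569 0.0567 0.2278] xang 1.3624 z [ 0.0064 -0.0013 -1.    ] F [-0.47  0.44  1.06] 0.059708878841898606
tcp slab [0.0336 0.0915]
top 4 1482.5 slab xy [[78.3, -66.9], [-16.0, -43.7], [-34.9, -137.0], [55.7, -156.4]]
top 4 591.5 slab xy [[184.5, 144.5], [139.4, 144.8], [160.3, 37.3], [185.2, 34.2]]
scene 4 2098.5 slab xy [[48.7, 36.2], [187.2, 36.8], [187.6, 148.1], [48.0, 146.6]]
scene 4 961.5 slab xy [[30.0, -166.5], [89.6, -86.1], [-4.7, -29.6], [-41.7, -119.5]]
```

View pics/c_b.png

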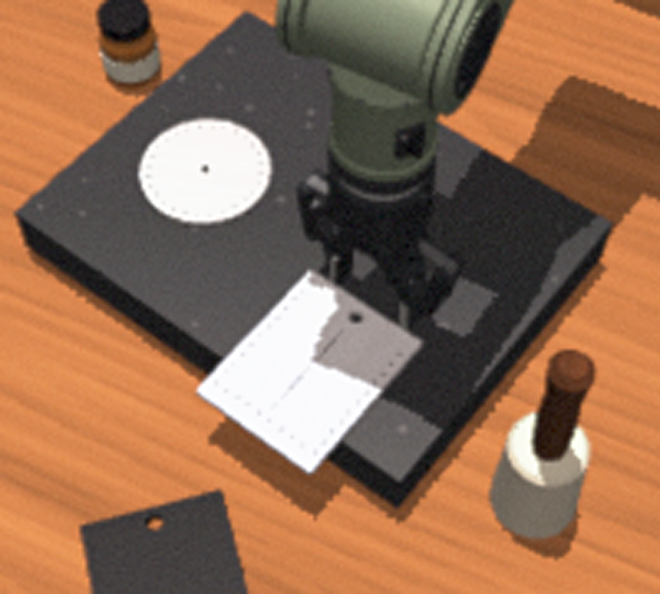

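Overhang is about 36 mm by the top camera, so I push 3.5 mm more, then back off and look again before lifting clear.

Emit:
servo_tool:
  motion:
    - [0.7, 0, 0.001, 0, 0]
    - [0.7, 0, 0.002, 0, 0]
    - [0.7, 0, 0.003, 0, 0]
    - [0.7, 0, 0.0035, 0, 0]
    - [0.7, 0, 0.0035, 0, 0]
    - [0.7, 0, -0.003, 0, 0]
    - [0.7, 0, -0.01, 0, 0]
    - [0.7, 0, -0.02, 0, 0]
    - [0.7, 0, -0.02, 0, 0]

```text
clock: 10.95
tcp_pos: [0.5363, 0.0611, 0.2276]
tool_rot: [0.777, 0.63, 0.002, 0.002]
wrist_force: [0.8, -0.2, -0.2]
grip_width: 0.0597
```

Emit:
servo_tool:
  motion:
    - [0.7, 0, 0, -0.02, 0]
    - [0.7, 0, 0, -0.06, 0]
    - [0.7, 0, 0, -0.1, 0]
    - [0.7, 0, -0.03, -0.14, 0]
    - [0.7, 0.05, -0.06, -0.15, 0]
    - [0.7, 0.1, -0.1, -0.15, 0]
    - [0.7, 0.15, -0.12, -0.15, 0]
    - [0.7, 0.2, -0.14, -0.15, 0]
    - [0.7, 0.25, -0.15, -0.15, 0]
    - [0.7, 0.25, -0.15, -0.15, 0]
    - [0.7, 0.25, -0.15, -0.15, 0]

```text
clock: 12.32
tcp_pos: [0.4402, 0.3367, 0.3764]
tool_rot: [0.777, 0.63, 0.001, 0.003]
wrist_force: [-0.3, -0.4, -0.2]
grip_width: 0.0599
```

```bash
python3 look.py c; python3 - <<'E'
from st import *
c=cams.read_camera("top");C=cloud(c);z=C[...,2]
for k in template(c):
    (u,v),r=cv2.minEnclosingCircle(k)
    if cv2.contourArea(k)/(np.pi*r*r)>.85: print("round",ray(c,[u,v],.062))
m=(z>.09)&(z<.12)&(np.hypot(C[...,0]-.33,C[...,1])<.15);print("spool",C[m].mean(0),m.sum())
m=((z>.048)&(z<.068)).astype(np.uint8)
img=cv2.resize(c["img"],None,fx=4,fy=4,interpolation=2);cv2.imwrite("pics/crop2.png",img[380:970,720:1500])
E
```

```text
clock 12.32 tcp [0.4402 0.3367 0.3764] xang 1.3633 z [ 0.0053 -0.0021 -1.    ] F [-0.32 -0.37 -0.2 ] 0.05989577761359214
tcp slab [-0.1386  0.3411]
top 4 1482.5 slab xy [[78.5, -66.1], [-16.0, -43.9], [-34.9, -137.0], [55.7, -156.4]]
top 4 2378.0 slab xy [[188.1, 144.4], [50.4, 144.7], [50.6, 35.8], [188.6, 35.8]]
scene 4 2156.0 slab xy [[49.2, 36.1], [190.3, 37.1], [191.4, 147.8], [48.7, 147.9]]
scene 5 966.0 slab xy [[12.5, -160.7], [66.8, -136.2], [82.2, -79.4], [-4.9, -30.2], [-39.6, -114.4]]
clock 12.47 tcp [0.4405 0.3357 0.3766] xang 1.361 z [ 0.0055 -0.0017 -1.    ] F [1.03 0.4  0.26] 0.05999495082003072
tcp slab [-0.1381  0.3403]
round [[ 0.50405492 -0.12755017]]
spool [0.38460275 0.00732506 0.1014556 ] 196
```

View pics/crop2.png

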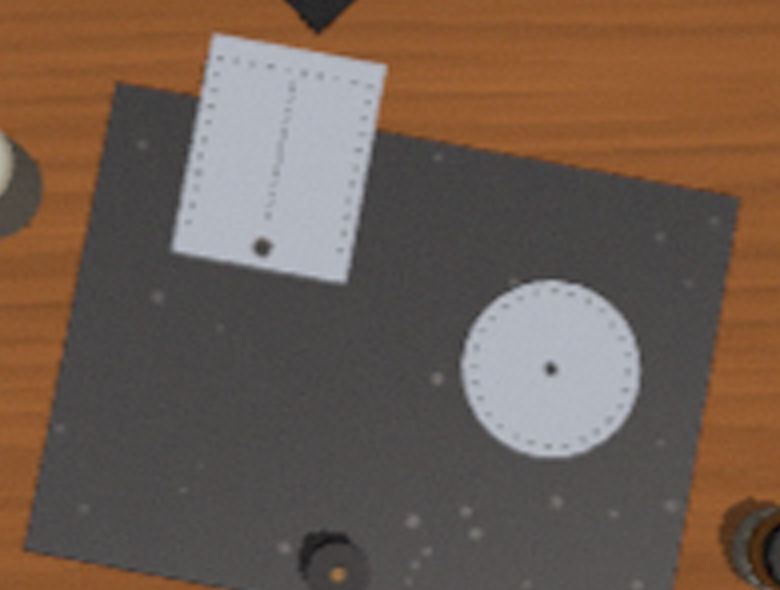

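View pics/scene_c.png

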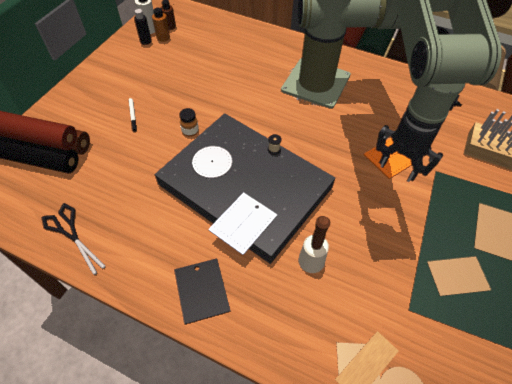

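The plate's centre is at slab x = 119.4 mm, which gives about 39.5 mm of overhang, and it is square within about 0.2°. The other objects are where they were, and the hand is clear. I'm handing in.

```bash
python3 -c "
from bench import manip
print(manip.hand_in())"
```

```text
the job is handed in; nothing more can be done
None
```

The silver rectangular template now sticks out about 39.5 mm past the slab's far edge, and the job is handed in. I pushed it straight across with two spread fingertips on its near short edge, held about 3 mm above the slab. It squared itself against the fingers on the way. I then backed the hand off, lifted it and moved it well clear to the left; the clock stood at about 12.5 s.

- **Overhang and squareness:** The top camera puts the overhang at about 39.5 mm and the template square to the slab edge within about 0.2°. The scene camera reads 1–2 mm more overhang and about 0.6° at the far edge, within its calibration error.
- **Other objects:** The round template measured within 0.6 mm of its first position and the spool within 0.1 mm. The jar and maul I only compared by eye in the pictures, and they look unmoved.
- **Forces:** The highest wrist force reading was about 9 N, when I touched the slab to find its height.

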